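Sort stray stock back on to the gift-shop display

TASK

Customers have left five pieces of stock mixed up on the display table: put both tumblers on the round wooden board, both candle tins side by side in the orange tray, and the little cottage in the blue tray with the white floor. Set each down gently, not dropped, upright and flat, wholly on its board or tray floor and well inside the edge, and leave the amber bud vase and the blue dipping bowls where they stand.

Things in the scene. Friction and masses are not known exactly. Their poses are not given: they have to be found in the camera images.
- teal_tumbler: stoneware tumbler, open at the top, dark teal below with a cream band round the top; 80 mm high, 64 mm outside diameter from 12 mm up to the rim (wall 4 mm), foot 54 mm across; about 0.2 kg, loose and upright. Origin: centre of its underside, z up
- rose_tumbler: stoneware tumbler, open at the top, rose pink below with a cream band round the top; 80 mm high, 64 mm outside diameter from 12 mm up to the rim (wall 4 mm), foot 54 mm across; about 0.2 kg, loose and upright. Origin: centre of its underside, z up
- lavender_tin: square candle tin, bare metal below, lavender purple lid with a round paper label on top; 54 x 54 mm and 48 mm high, straight sides; about 0.16 kg, loose, lid up. Origin: centre of its underside, x and y square to its sides, z up
- sage_tin: square candle tin, bare metal below, sage green lid with a round paper label on top; 54 x 54 mm and 48 mm high, straight sides; about 0.16 kg, loose, lid up. Origin: centre of its underside, x and y square to its sides, z up
- cottage: little white ceramic cottage with a terracotta gable roof and blue windows; straight walls 56 mm (along its x, the ridge) by 44 mm (along its y), 46 mm high, ridge 68 mm high; the roof stands 2 mm past the gable ends and not past the long walls; about 0.2 kg, loose and upright. Origin: centre of its underside, z up
- round_board: fixed round wooden serving board, dark rim and pale flat top, 170 mm diameter, 14 mm thick, no raised edge. Origin: centre of its underside, z up; place for the two tumblers
- orange_tray: fixed bright orange oblong tray, 158 mm (its x) by 88 mm (its y) outside, walls 4 mm thick rising to 18 mm, inner floor 150 x 80 mm at 4 mm height. Origin: centre of its underside; place for the two candle tins, side by side along its x
- enamel_tray: fixed blue tray with a white inner floor, 116 mm (its x) by 100 mm (its y) outside, walls 4 mm thick rising to 18 mm, inner floor 108 x 92 mm at 4 mm height. Origin: centre of its underside; place for the cottage
- bud_vase: amber glass bud vase, 78 mm high, 56 mm diameter at its belly, loose and fragile: a neighbour to leave alone. Origin: centre of its underside
- dip_bowls: two small blue dipping bowls, one nested in the other, 68 mm diameter, 36 mm high, loose: a neighbour to leave alone. Origin: centre of the underside
Things that resemble listed ones, but are neither listed nor needed, are in the scene too. Several things look just like the teal_tumbler: the one meant starts farthest to the robot's right. Leave any yellow look-alike of the cottage alone.

How it is judged:
At the end, for the whole second after the job is handed in: Tumblers upright on the board within 62 mm of its centre; tins flat on the orange tray's floor within 56 mm (its x) and 22 mm (y) of its centre; cottage flat on the blue tray's floor within 36 mm (x) and 30 mm (y); heights within 4 mm of resting, tilt under 0.08 rad, all released and still (horizontal distance between each of teal_tumbler, rose_tumbler and round_board below 0.062 m and z of teal_tumbler in the frame of round_board between 0.01 and 0.018 m and angle between each of teal_tumbler, rose_tumbler, lavender_tin, sage_tin, cottage's own z axis and vertical below 0.08 rad and linear speed of each of teal_tumbler, rose_tumbler, lavender_tin, sage_tin, cottage below 0.02 m/s and angular speed of each of teal_tumbler, rose_tumbler, lavender_tin, sage_tin, cottage below 0.2 rad/s and z of rose_tumbler in the frame of round_board between 0.01 and 0.018 m and x of lavender_tin in the frame of orange_tray between -0.056 and 0.056 m and y of lavender_tin in the frame of orange_tray between -0.022 and 0.022 m and z of lavender_tin in the frame of orange_tray between 0.001 and 0.008 m and x of sage_tin in the frame of orange_tray between -0.056 and 0.056 m and y of sage_tin in the frame of orange_tray between -0.022 and 0.022 m and z of sage_tin in the frame of orange_tray between 0.001 and 0.008 m and x of cottage in the frame of enamel_tray between -0.036 and 0.036 m and y of cottage in the frame of enamel_tray between -0.03 and 0.03 m and z of cottage in the frame of enamel_tray between 0.001 and 0.008 m); the robot touches nothing.
It fails at once if the bud vase or the dipping bowls are pushed more than 15 mm from where they stood (distance of any of bud_vase, dip_bowls from where it was at the start of the episode above 0.015 m).
It fails at once if a tumbler or the cottage is banged or pressed down hard on its place (over 45 N) (contact force between any of teal_tumbler, rose_tumbler and round_board above 45 N or contact force between cottage and enamel_tray above 45 N).
It fails at once if a thing is dropped: falls free of the fingers for more than about 15 mm ((linear speed of teal_tumbler above 0.55 m/s and contact force between teal_tumbler and the fingers below 0.05 N) or (linear speed of lavender_tin above 0.55 m/s and contact force between lavender_tin and the fingers below 0.05 N) or (linear speed of cottage above 0.55 m/s and contact force between cottage and the fingers below 0.05 N) or (linear speed of rose_tumbler above 0.55 m/s and contact force between rose_tumbler and the fingers below 0.05 N) or (linear speed of sage_tin above 0.55 m/s and contact force between sage_tin and the fingers below 0.05 N)).
It also fails if it takes over 133 s, if anything falls off the work surface, if the arm or the gripper's body presses on something with over 40 N, if the wrist force passes 120 N, or if a joint passes its speed limit or range.

ROBOT

A 7-joint arm with a two-finger parallel gripper is mounted at the origin on the work surface. World frame = base frame: x ahead of the robot, y to its left, z up, the work surface at z = 0. Lengths are in m, angles in rad, forces in N, time in s.
With the tool pointing down it reaches from about 0.375 to 0.925 m from the base axis. Payload 3.1 kg.
Tool frame: the origin (TCP) lies midway between the tips of the shut fingers; the grasp point (between the pads) lies 19 mm behind it; z points along the fingers, y is the line along which they close (so a half turn about z gives the same grasp; the last joint's range is limited). The gripper opens to 85 mm and grips with 20 to 120 N. Pads are 22 mm wide; open, the fingers measure 114 mm over their backs; the gripper's body (76 mm by 85 mm) begins 54 mm behind the grasp point. The pads swing forward as they close: fully open they stand 13 mm farther back than shut.
Start: joints at [1.055, 0.383, 0.044, 1.598, -0.018, 1.161, -0.05], TCP at [0.264, -0.594, 0.21] pointing down, gripper open.
Joint ranges: [-2.61, 2.61], [-0.41, 2.15], [-1.48, 1.57], [0, 2.5], [-1.57, 4.71], [0.05, 1.97], [-2.85, 2.85]. Speed limits (rad/s): [2.79, 2.79, 3.14, 3.14, 3.14, 3.14, 3.14].

INTERFACE

Orientations are given as a unit quaternion [x, y, z, w].
In Python, from cell import * gives the robot as it stands.
- The arm moves only by the tool servo_tool, never from a script. Its argument "rows" is a list of rows, each a list of 3 entries, a list of its own where there are three numbers: the opening, from 0 (shut) to 1 (fully open), then the shift along the world's x, y, z in m, then the turn, a rotation vector about the world's x, y, z in degrees. A call has 1 to 12 rows; each row shifts and turns the commanded pose from where the row before left it; what a row does not reach is not made up. A row lasts 1/12 s, in which the tool goes at most 41.7 mm and 7.16 degrees, less where a joint would pass 70% of its speed; a pose out of reach is approached as far as the arm can. A call is refused whole if a number of a shift passes 0.0417 or a number of a turn 7.16, either way. A call with a gripper value outside its range is refused whole. The fingers move at their own pace and stop on an object; the grip force is fixed at half the most. Time passes only in rows, so rows that do not move let the fingers close. It gives the time, the measured TCP pose, the force, the opening and the grip force at its end, in the units of the state.
- get_obs(): the state, without advancing time (a new reading comes with each control period).
- get_image(name): name is "side" or "top"; returns a dict with "color" (400x640x3 uint8, red, green, blue), "depth" (400x640 float32, m along the optical axis (not along the pixel's ray), 0 where there is no reading), "fx", "fy", "cx", "cy" (pixels), "rvec" (rotation vector, rad) and "tvec" (3), from world to camera coordinates, as OpenCV has them. Camera axes: x right, y down, z forward; pixel columns grow to the right and rows downward; lengths in m; the calibration is good to about 2 mm. A picture is of the moment at which its call begins.
- finish_job(): hands the job in; it is judged then, once.
Trained networks look in the newest picture that a camera, given by its name, has taken for a name from the list of things; names that differ only in an ending like _2 or _b are one class to them, and where a whole thing is asked for, a point or a joint stands for the part that bears it (a point fixed in the world has none). Each returns a list of dicts, best first, with "score" (0 to 1); they miss things now and then, are a little off and sometimes report something else, mostly with a low value. They report only what shows in the picture. A call takes as long as a camera call. They do not tell look-alikes from the thing itself.
- boxes_of(camera, target): "bbox" ([left, top, width, height] in pixels, round what is visible of it).
- masks_of(camera, target): "pixels" (400x640 bool, what is visible of it) and "bbox" ([left, top, width, height] in pixels, round what is visible of it).
The state is a dict: "time": time; "joints": joint angles; "joint_velocities": joint speeds; "joint_torque": joint torques, N m; "eef_pos": TCP position; "tool_rot": TCP orientation; "ft_force": force on the tool from outside, world axes, zero at the start; "wrist_torque": the same for the moment, N m; "gripper_width": opening from 0.0 (shut) to 1.0 (fully open); "grip_force": force on a finger pad.
Only numpy, scipy, OpenCV 4.12 (cv2) and the standard library are available. Lean on these libraries where they do the work, as an engineer would, in place of code of your own. Each camera call takes 0.05 s, during which the arm holds its last target. There are 200 camera calls.

## Working session

There is one attempt and no reset: what is moved stays moved. The work goes in short steps, Python scripts to look and compute and a tool call to move; the robot and the scene stay as the last step left them, time stands still between calls to the robot, and variables do not carry over. Pictures are saved under pics/ and viewed, at most 14 in all, crops included, and the job is handed in when it is done.

Besides the shell and the picture viewer there is one more tool, called after "Request:" in YAML: its name, and indented under it one key for each argument. servo_tool: Moves the arm, as the interface text tells. Its arguments: {"type":"object","properties":{"rows":{"type":"array","items":{"type":"array"}}},"required":["rows"]}

```bash
ls; mkdir -p pics; cat > h.py <<'E'
from cell import *
import numpy as np, cv2
def save(im,n,crop=None,s=1):
    c=im["color"][:,:,::-1]
    if crop: x,y,w,h=crop; c=c[y:y+h,x:x+w]
    cv2.imwrite(n,cv2.resize(c,None,fx=s,fy=s,interpolation=cv2.INTER_CUBIC))
def cloud(im):
    d=im["depth"]; v,u=np.mgrid[:d.shape[0],:d.shape[1]]
    p=np.stack([(u-im["cx"])/im["fx"]*d,(v-im["cy"])/im["fy"]*d,d],-1)
    R=cv2.Rodrigues(np.array(im["rvec"],float))[0]
    return (p-np.array(im["tvec"]).ravel())@R   # world
E
python3 - <<'E'
from h import *
for c in("top","side"):
    im=get_image(c); save(im,f"pics/{c}0.png",s=1.25)
    R=cv2.Rodrigues(np.array(im["rvec"],float))[0]; print(c,-R.T@np.array(im["tvec"]).ravel(),R[2],im["fx"])
    P=cloud(im)
    for n in "teal_tumbler rose_tumbler lavender_tin sage_tin cottage round_board orange_tray enamel_tray bud_vase dip_bowls".split():
        for m in masks_of(c,n):
            k=m["pixels"]&(im["depth"]>0); 
            if k.sum()<5: continue
            q=P[k]; zt=np.percentile(q[:,2],97); t=q[q[:,2]>zt-.006]
            print(n,round(m["score"],2),m["bbox"],"ztop",zt.round(3),"top mid",((t.min(0)+t.max(0))/2)[:2].round(3),"rng",np.ptp(t,0)[:2].round(3))
o=get_obs();print(o)
E
```

```text
pics
top [0.26489271 0.01372826 1.04262478] [ 0.19717453 -0.01826461 -0.98019825] 429.16019417111653
teal_tumbler 0.94 [160.9, 267.6, 35.5, 31.3] ztop 0.081 top mid [0.257 0.308] rng [0.062 0.063]
teal_tumbler 0.79 [237.6, 196.8, 29.1, 29.5] ztop 0.081 top mid [0.428 0.15 ] rng [0.061 0.062]
teal_tumbler 0.72 [188.2, 171.4, 34.7, 30.2] ztop 0.08 top mid [0.48  0.257] rng [0.06  0.063]
rose_tumbler 0.71 [221.4, 92.1, 30.2, 39.9] ztop 0.08 top mid [0.672 0.196] rng [0.063 0.062]
lavender_tin 0.72 [385.0, 108.2, 24.0, 29.3] ztop 0.051 top mid [ 0.661 -0.201] rng [0.058 0.056]
sage_tin 0.58 [186.3, 219.4, 25.3, 28.3] ztop 0.051 top mid [0.374 0.269] rng [0.065 0.064]
sage_tin 0.39 [236.8, 195.3, 30.1, 30.1] ztop 0.081 top mid [0.428 0.15 ] rng [0.061 0.062]
cottage 0.79 [332.6, 235.0, 27.6, 27.5] ztop 0.068 top mid [ 0.335 -0.073] rng [0.052 0.043]
cottage 0.57 [355.7, 198.3, 30.1, 21.9] ztop 0.068 top mid [ 0.436 -0.129] rng [0.038 0.056]
round_board 0.65 [427.1, 140.4, 70.1, 65.0] ztop 0.017 top mid [ 0.538 -0.365] rng [0.168 0.167]
orange_tray 0.67 [138.0, 140.7, 45.2, 70.6] ztop 0.01
[... 1975 characters left out ...]
.05518553,  0.38291479,  0.04391504,  1.59792296, -0.01794269,
        1.1611919 , -0.04989128]), 'joint_velocities': array([ 0.00046376, -0.00110004, -0.00057195, -0.0004651 , -0.0003899 ,
       -0.00050314, -0.00072676]), 'joint_torque': array([ 4.74921635e-04, -4.33448482e+01,  1.02317858e+00, -2.49921638e+01,
        1.04355716e-02,  1.90340339e-03, -1.55831177e-06]), 'eef_pos': array([ 0.26376394, -0.5940676 ,  0.21044918]), 'tool_rot': array([ 9.78256083e-01,  2.07400661e-01,  2.07755459e-05, -2.84644442e-05]), 'ft_force': array([0.71709067, 0.10395626, 0.23674774]), 'wrist_torque': array([ 0.04961379,  0.03278508, -0.00104535]), 'grip_force': 0.0, 'gripper_width': 0.9989532207895196}
```

View pics/top0.png

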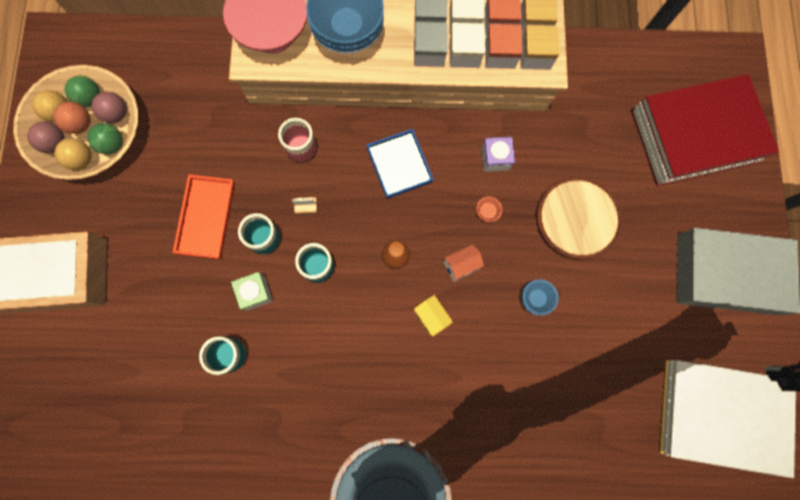

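View pics/side0.png

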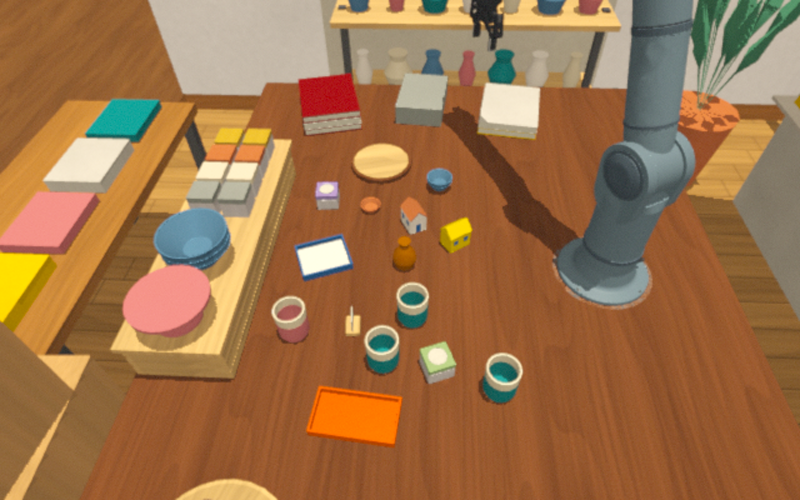

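The pictures (800-px scale) show three teal tumblers, at top-view (220,355), (313,263) and (257,232). The one farthest right is (313,263), near world (0.428, 0.150). There are two cottages: white with a terracotta roof at (464,262), which I want, and yellow at (433,315), which I leave. Rose tumbler is at (297,138), lavender tin at (499,152) and sage tin at (251,291), one of each. The orange dish at (489,209) and place card at (305,205) are distractors.

```bash
python3 - <<'E'
from h import *
B={"lavender_tin":(.66,-.2,.040,.06,.05),"sage_tin":(.375,.27,.040,.06,.05),"cottage":(.437,-.128,.020,.08,.055),"orange_tray":(.523,.377,.012,.03,.12),"enamel_tray":(.642,-.003,.012,.03,.085),"round_board":(.538,-.364,.009,.03,.12),"teal":(.427,.15,.07,.1,.05),"rose":(.672,.197,.07,.1,.05)}
Q={n:[] for n in B}
for c in("top","side"):
    im=get_image(c)
    if c=="top": save(im,"pics/crop.png",(225,85,190,185),3.2)
    P=cloud(im); P[im["depth"]==0]=9
    for n,(x,y,z0,z1,r) in B.items():
        k=(P[...,2]>z0)&(P[...,2]<z1)&(np.hypot(P[...,0]-x,P[...,1]-y)<r); q=P[k]; Q[n].append(q)
        rc=cv2.minAreaRect((q[:,:2]*1000).astype(np.float32)); print(c,n,[np.round(v,1) for v in rc],"zmed",np.median(q[:,2]).round(4))
for n,q in Q.items():
    q=np.vstack(q); print("both",n,[np.round(v,1) for v in cv2.minAreaRect((q[:,:2]*1000).astype(np.float32))])
# cottage ridge
q=np.vstack(Q["cottage"]); t=q[q[:,2]>.062]; m=t.mean(0); w,v=np.linalg.eigh(np.cov((t-m)[:,:2].T)); print("ridge",m,np.degrees(np.arctan2(v[1,1],v[0,1])))
E
```

```text
top lavender_tin [array([ 661.3, -201.3]), array([55. , 54.5]), np.float64(4.7)] zmed 0.047
top sage_tin [array([375.8, 269.8]), array([55.7, 53.9]), np.float64(21.5)] zmed 0.0474
top cottage [array([ 437.8, -129.1]), array([46.1, 60.7]), np.float64(26.7)] zmed 0.0566
top orange_tray [array([519.3, 340.4]), array([164.6, 159.1]), np.float64(83.8)] zmed 0.0169
top enamel_tray [array([643. ,  -4.8]), array([117.3, 100.7]), np.float64(21.5)] zmed 0.0166
top round_board [array([ 536.9, -364.6]), array([168.2, 167.1]), np.float64(85.9)] zmed 0.0136
top teal [array([427.3, 149.5]), array([61.8, 61.7]), np.float64(2.1)] zmed 0.0786
top rose [array([671.4, 195.7]), array([62.7, 63. ]), np.float64(40.3)] zmed 0.078
side lavender_tin [array([ 660.5, -198.6]), array([53.9, 57.7]), np.float64(6.7)] zmed 0.0485
side sage_tin [array([374.8, 271.4]), array([54.6, 56.2]), np.float64(22.2)] zmed 0.0488
side cottage [array([ 437.5, -130.3]), array([46.3, 66. ]), np.float64(27.1)] zmed 0.0514
side orange_tray [array([520. , 347.1]), array([152.2, 158.4]), np.float64(84.4)] zmed 0.0182
side enamel_tray 
[... 334 characters left out ...]
 0.0783
both lavender_tin [array([ 661.2, -198.8]), array([55.8, 58.6]), np.float64(6.1)]
both sage_tin [array([375.2, 271.2]), array([55.7, 56.9]), np.float64(21.5)]
both cottage [array([ 437.6, -130.2]), array([46.5, 66.2]), np.float64(28.0)]
both orange_tray [array([519.7, 340.6]), array([165.2, 159.2]), np.float64(84.4)]
both enamel_tray [array([642.4,  -3.2]), array([117.3, 105.9]), np.float64(21.5)]
both round_board [array([ 537.5, -363.9]), array([169.2, 171.9]), np.float64(60.4)]
both teal [array([427.6, 151.6]), array([65.5, 61.8]), np.float64(88.1)]
both rose [array([671.5, 196.6]), array([64.6, 63.3]), np.float64(67.2)]
ridge [ 0.43704641 -0.12792162  0.06558905] 117.6009452428803
```

View pics/crop.png

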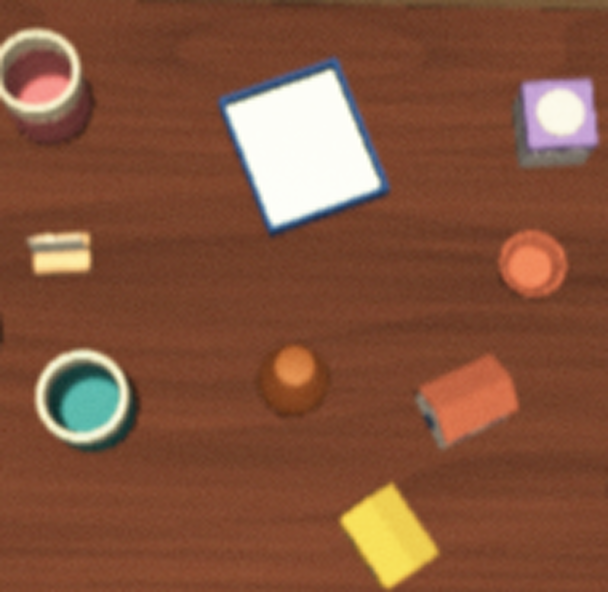

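The crop shows the teal tumbler at (85,398) and the white cottage with the terracotta roof at (468,400), and the yellow cottage separately at (390,535). Both choices hold, so I go for the teal tumbler.

Request:
servo_tool:
  rows:
    - [1,[0.031,0.0323,0],[0,0,0]]
    - [1,[0.031,0.0323,0],[0,0,0]]
    - [1,[0.031,0.0323,0],[0,0,0]]
    - [1,[0.031,0.0323,0],[0,0,0]]
    - [1,[0.031,0.0323,0],[0,0,0]]
    - [1,[0.031,0.0323,0],[0,0,0]]
    - [1,[-0.0015,0.0367,0],[0,0,0]]
    - [1,[-0.0015,0.0367,0],[0,0,0]]
    - [1,[-0.0015,0.0367,0],[0,0,0]]
    - [1,[-0.0015,0.0367,0],[0,0,0]]
    - [1,[-0.0015,0.0367,0],[0,0,0]]
    - [1,[-0.0015,0.0367,0],[0,0,0]]

```text
time: 2.2
eef_pos: [0.4276, -0.1919, 0.2107]
tool_rot: [0.978, 0.207, 0.0, 0.0]
ft_force: [1.2, 0.0, 0.2]
gripper_width: 1.002
grip_force: 0.0
```

Request:
servo_tool:
  rows:
    - [1,[-0.0015,0.0367,0],[0,0,0]]
    - [1,[-0.0015,0.0367,0],[0,0,0]]
    - [1,[-0.0015,0.0367,0],[0,0,0]]
    - [1,[-0.0015,0.0367,0],[0,0,0]]
    - [1,[-0.0015,0.0367,0],[0,0,0]]
    - [1,[-0.0015,0.0367,0],[0,0,0]]
    - [1,[-0.0015,0.0367,0],[0,0,0]]
    - [1,[-0.0015,0.0367,0],[0,0,0]]
    - [1,[-0.0015,0.0367,0],[0,0,0]]
    - [1,[0,0,-0.03],[0,0,0]]
    - [1,[0,0,-0.03],[0,0,0]]
    - [1,[0,0,0],[0,0,0]]

```text
time: 3.2
eef_pos: [0.4098, 0.136, 0.146]
tool_rot: [0.978, 0.209, -0.005, 0.0]
ft_force: [-2.2, -0.6, -1.0]
gripper_width: 1.0
grip_force: 0.0
```

Request:
servo_tool:
  rows:
    - [1,[0,0,0],[0,0,0]]
    - [1,[0,0,0],[0,0,0]]
    - [1,[0,0,0],[0,0,0]]

```text
time: 3.45
eef_pos: [0.416, 0.1368, 0.1523]
tool_rot: [0.978, 0.207, 0.002, 0.0]
ft_force: [0.0, -1.1, 1.0]
gripper_width: 1.004
grip_force: 0.0
```

Request:
servo_tool:
  rows:
    - [1,[0.0057,0.0071,0],[0,0,0]]
    - [1,[0.0057,0.0071,0],[0,0,0]]
    - [1,[0,0,-0.02],[0,0,0]]
    - [1,[0,0,-0.02],[0,0,0]]
    - [1,[0,0,-0.01],[0,0,0]]
    - [1,[0,0,0],[0,0,0]]
    - [1,[0,0,0],[0,0,0]]

```text
time: 4.03
eef_pos: [0.4259, 0.1514, 0.1005]
tool_rot: [0.978, 0.208, -0.0, -0.0]
ft_force: [-0.4, 0.1, 0.4]
gripper_width: 1.001
grip_force: 0.0
```

Over the tumbler. Descend, then close and lift slightly.

Request:
servo_tool:
  rows:
    - [1,[0.0012,0,-0.015],[0,0,0]]
    - [1,[0,0,-0.015],[0,0,0]]
    - [1,[0,0,-0.015],[0,0,0]]
    - [1,[0,0,-0.015],[0,0,0]]
    - [1,[0,0,-0.012],[0,0,0]]
    - [1,[0,0,0],[0,0,0]]
    - [0,[0,0,0],[0,0,0]]
    - [0,[0,0,0],[0,0,0]]
    - [0,[0,0,0],[0,0,0]]
    - [0,[0,0,0],[0,0,0]]
    - [0,[0,0,0],[0,0,0]]
    - [0,[0,0,0],[0,0,0]]

```text
time: 5.03
eef_pos: [0.4287, 0.1516, 0.03]
tool_rot: [0.978, 0.207, 0.002, -0.0]
ft_force: [-0.7, -0.4, 6.4]
gripper_width: 0.725
grip_force: 66.1
```

Request:
servo_tool:
  rows:
    - [0,[0,0,0.01],[0,0,0]]
    - [0,[0,0,0.02],[0,0,0]]
    - [0,[0,0,0.03],[0,0,0]]
    - [0,[0,0,0.03],[0,0,0]]
    - [0,[0,0,0.03],[0,0,0]]
    - [0,[0,0,0.02],[0,0,0]]
    - [0,[0.008,-0.0278,0],[0,0,0]]
    - [0,[0.008,-0.0278,0],[0,0,0]]
    - [0,[0.008,-0.0278,0],[0,0,0]]
    - [0,[0.008,-0.0278,0],[0,0,0]]
    - [0,[0.008,-0.0278,0],[0,0,0]]
    - [0,[0.008,-0.0278,0],[0,0,0]]

```text
time: 6.03
eef_pos: [0.4745, -0.0171, 0.1689]
tool_rot: [0.978, 0.208, -0.0, 0.0]
ft_force: [0.2, 0.4, -1.0]
gripper_width: 0.728
grip_force: 66.0
```

Request:
servo_tool:
  rows:
    - [0,[0.008,-0.0278,0],[0,0,0]]
    - [0,[0.008,-0.0278,0],[0,0,0]]
    - [0,[0.008,-0.0278,0],[0,0,0]]
    - [0,[0.008,-0.0278,0],[0,0,0]]
    - [0,[0.008,-0.0278,0],[0,0,0]]
    - [0,[0.008,-0.0278,0],[0,0,0]]
    - [0,[0.008,-0.0278,0],[0,0,0]]
    - [0,[0.008,-0.0278,0],[0,0,0]]
    - [0,[0.008,-0.0278,0],[0,0,0]]
    - [0,[0.008,-0.0278,0],[0,0,0]]
    - [0,[0,0,0],[0,0,0]]
    - [0,[0,0,0],[0,0,0]]

```text
time: 7.03
eef_pos: [0.5539, -0.2965, 0.1683]
tool_rot: [0.979, 0.205, -0.0, -0.0]
ft_force: [-0.2, 0.7, -2.6]
gripper_width: 0.725
grip_force: 66.1
```

Request:
servo_tool:
  rows:
    - [0,[0.007,-0.0172,0],[0,0,0]]
    - [0,[0.007,-0.0172,0],[0,0,0]]
    - [0,[0.006,-0.0171,0],[0,0,0]]
    - [0,[0,0,-0.02],[0,0,0]]
    - [0,[0,0,-0.025],[0,0,0]]
    - [0,[0,0,-0.025],[0,0,0]]
    - [0,[0,0,-0.02],[0,0,0]]
    - [0,[0,0,-0.015],[0,0,0]]
    - [0,[0,0,-0.007],[0,0,0]]
    - [0,[0,0,0],[0,0,0]]
    - [0,[0,0,0],[0,0,0]]

```text
time: 7.95
eef_pos: [0.5755, -0.3448, 0.0571]
tool_rot: [0.978, 0.208, 0.0, -0.0]
ft_force: [0.3, -0.6, -1.1]
gripper_width: 0.724
grip_force: 66.1
```

Request:
servo_tool:
  rows:
    - [0,[-0.0015,-0.003,-0.005],[0,0,0]]
    - [0,[0,0,-0.004],[0,0,0]]
    - [0,[0,0,-0.002],[0,0,0]]
    - [0,[0,0,-0.001],[0,0,0]]
    - [0,[0,0,0],[0,0,0]]
    - [0,[0,0,0],[0,0,0]]

```text
time: 8.45
eef_pos: [0.5736, -0.3483, 0.0446]
tool_rot: [0.978, 0.207, 0.0, 0.0]
ft_force: [-0.1, 0.0, -1.5]
gripper_width: 0.725
grip_force: 66.1
```

Request:
servo_tool:
  rows:
    - [0,[0,0,-0.001],[0,0,0]]
    - [0,[0,0,0],[0,0,0]]
    - [0,[0,0,0],[0,0,0]]

```text
time: 8.7
eef_pos: [0.5739, -0.3484, 0.0442]
tool_rot: [0.978, 0.207, 0.0, 0.0]
ft_force: [-1.2, -0.4, 1.9]
gripper_width: 0.724
grip_force: 66.4
```

Request:
servo_tool:
  rows:
    - [0.85,[0,0,0],[0,0,0]]
    - [1,[0,0,0],[0,0,0]]
    - [1,[0,0,0],[0,0,0]]
    - [1,[0,0,0],[0,0,0]]
    - [1,[0,0,0.01],[0,0,0]]
    - [1,[0,0,0.025],[0,0,0]]
    - [1,[0,0,0.03],[0,0,0]]
    - [1,[0,0,0.03],[0,0,0]]
    - [1,[0,0,0.03],[0,0,0]]
    - [1,[0,0,0.03],[0,0,0]]
    - [1,[0.0054,0.0303,0],[0,0,0]]
    - [1,[0.0054,0.0303,0],[0,0,0]]

```text
time: 9.7
eef_pos: [0.5854, -0.2919, 0.2031]
tool_rot: [0.979, 0.204, 0.003, 0.003]
ft_force: [0.8, -0.1, -0.4]
gripper_width: 0.996
grip_force: 0.0
```

Request:
servo_tool:
  rows:
    - [1,[0.0054,0.0303,0],[0,0,0]]
    - [1,[0.0054,0.0303,0],[0,0,0]]
    - [1,[0.0054,0.0303,0],[0,0,0]]
    - [1,[0.0054,0.0303,0],[0,0,0]]
    - [1,[0.0054,0.0303,0],[0,0,0]]
    - [1,[0.0054,0.0303,0],[0,0,0]]
    - [1,[0.0054,0.0303,0],[0,0,0]]
    - [1,[0.0054,0.0303,0],[0,0,0]]
    - [1,[0.0054,0.0303,0],[0,0,0]]
    - [1,[0.0054,0.0303,0],[0,0,0]]
    - [1,[0.0054,0.0303,0],[0,0,0]]
    - [1,[0.0054,0.0303,0],[0,0,0]]

```text
time: 10.7
eef_pos: [0.6493, 0.0773, 0.1995]
tool_rot: [0.978, 0.207, 0.001, 0.0]
ft_force: [-0.2, -0.7, -0.0]
gripper_width: 1.002
grip_force: 0.0
```

Request:
servo_tool:
  rows:
    - [1,[0.0054,0.0303,0],[0,0,0]]
    - [1,[0.0054,0.0303,0],[0,0,0]]
    - [1,[0.0054,0.0303,0],[0,0,0]]
    - [1,[0.0054,0.0303,0],[0,0,0]]
    - [1,[0,0,0],[0,0,0]]
    - [1,[0,0,0],[0,0,0]]
    - [1,[0,0,0],[0,0,0]]

```text
time: 11.28
eef_pos: [0.6708, 0.1965, 0.1988]
tool_rot: [0.978, 0.207, 0.0, 0.001]
ft_force: [0.3, -0.6, 0.4]
gripper_width: 1.003
grip_force: 0.0
```

Request:
servo_tool:
  rows:
    - [1,[0.001,0,-0.02],[0,0,0]]
    - [1,[0,0,-0.03],[0,0,0]]
    - [1,[0,0,-0.03],[0,0,0]]
    - [1,[0,0,-0.025],[0,0,0]]
    - [1,[0,0,-0.02],[0,0,0]]
    - [1,[0,0,-0.02],[0,0,0]]
    - [1,[0,0,-0.015],[0,0,0]]
    - [1,[0,0,-0.009],[0,0,0]]
    - [1,[0,0,0],[0,0,0]]

```text
time: 12.03
eef_pos: [0.6703, 0.1944, 0.0269]
tool_rot: [0.978, 0.206, -0.002, 0.001]
ft_force: [0.1, -0.6, -0.5]
gripper_width: 1.0
grip_force: 0.0
```

Request:
servo_tool:
  rows:
    - [0,[0,0,0],[0,0,0]]
    - [0,[0,0,0],[0,0,0]]
    - [0,[0,0,0],[0,0,0]]
    - [0,[0,0,0],[0,0,0]]
    - [0,[0,0,0],[0,0,0]]
    - [0,[0,0,0],[0,0,0]]

```text
time: 12.53
eef_pos: [0.6736, 0.1976, 0.0318]
tool_rot: [0.978, 0.207, 0.002, -0.0]
ft_force: [1.7, -1.2, 6.0]
gripper_width: 0.739
grip_force: 66.3
```

Request:
servo_tool:
  rows:
    - [0,[0,0,0.01],[0,0,0]]
    - [0,[0,0,0.02],[0,0,0]]
    - [0,[0,0,0.03],[0,0,0]]
    - [0,[0,0,0.03],[0,0,0]]
    - [0,[0,0,0.03],[0,0,0]]
    - [0,[0,0,0.02],[0,0,0]]
    - [0,[-0.0087,-0.029,0],[0,0,0]]
    - [0,[-0.0087,-0.029,0],[0,0,0]]
    - [0,[-0.0087,-0.029,0],[0,0,0]]
    - [0,[-0.0087,-0.029,0],[0,0,0]]
    - [0,[-0.0087,-0.029,0],[0,0,0]]
    - [0,[-0.0087,-0.029,0],[0,0,0]]

```text
time: 13.53
eef_pos: [0.6176, 0.022, 0.1688]
tool_rot: [0.978, 0.208, -0.001, -0.0]
ft_force: [-0.1, -1.3, -0.9]
gripper_width: 0.74
grip_force: 66.1
```

Request:
servo_tool:
  rows:
    - [0,[-0.0087,-0.029,0],[0,0,0]]
    - [0,[-0.0087,-0.029,0],[0,0,0]]
    - [0,[-0.0087,-0.029,0],[0,0,0]]
    - [0,[-0.0087,-0.029,0],[0,0,0]]
    - [0,[-0.0087,-0.029,0],[0,0,0]]
    - [0,[-0.0087,-0.029,0],[0,0,0]]
    - [0,[-0.0087,-0.029,0],[0,0,0]]
    - [0,[-0.0087,-0.029,0],[0,0,0]]
    - [0,[-0.0087,-0.029,0],[0,0,0]]
    - [0,[-0.0087,-0.029,0],[0,0,0]]
    - [0,[-0.0087,-0.029,0],[0,0,0]]
    - [0,[-0.0087,-0.029,0],[0,0,0]]

```text
time: 14.53
eef_pos: [0.5137, -0.3252, 0.169]
tool_rot: [0.978, 0.208, -0.001, -0.001]
ft_force: [0.3, 0.2, -1.9]
gripper_width: 0.736
grip_force: 66.1
```

Request:
servo_tool:
  rows:
    - [0,[-0.0087,-0.029,0],[0,0,0]]
    - [0,[-0.0087,-0.029,0],[0,0,0]]
    - [0,[0,0,0],[0,0,0]]
    - [0,[0,0,0],[0,0,0]]
    - [0,[0,0,0],[0,0,0]]

```text
time: 14.95
eef_pos: [0.4973, -0.3816, 0.1688]
tool_rot: [0.978, 0.207, -0.0, -0.001]
ft_force: [0.7, 0.8, -2.3]
gripper_width: 0.737
grip_force: 66.1
```

Request:
servo_tool:
  rows:
    - [0,[0.003,0.0015,-0.015],[0,0,0]]
    - [0,[0,0,-0.025],[0,0,0]]
    - [0,[0,0,-0.025],[0,0,0]]
    - [0,[0,0,-0.02],[0,0,0]]
    - [0,[0,0,-0.015],[0,0,0]]
    - [0,[0,0,-0.01],[0,0,0]]
    - [0,[0,0,-0.006],[0,0,0]]
    - [0,[0,0,-0.004],[0,0,0]]
    - [0,[0,0,0],[0,0,0]]
    - [0,[0,0,0],[0,0,0]]

```text
time: 15.78
eef_pos: [0.5015, -0.3814, 0.0503]
tool_rot: [0.978, 0.208, 0.001, 0.0]
ft_force: [0.1, -0.7, -1.6]
gripper_width: 0.74
grip_force: 66.1
```

Request:
servo_tool:
  rows:
    - [0,[0,0,-0.002],[0,0,0]]
    - [0,[0,0,-0.002],[0,0,0]]
    - [0,[0,0,0],[0,0,0]]
    - [0,[0,0,0],[0,0,0]]

```text
time: 16.12
eef_pos: [0.5008, -0.3817, 0.0458]
tool_rot: [0.978, 0.207, 0.0, 0.0]
ft_force: [-0.5, -1.1, -1.2]
gripper_width: 0.738
grip_force: 66.2
```

Request:
servo_tool:
  rows:
    - [0,[0,0,-0.001],[0,0,0]]
    - [0,[0,0,0],[0,0,0]]
    - [0,[0,0,0],[0,0,0]]

```text
time: 16.37
eef_pos: [0.5009, -0.3818, 0.0458]
tool_rot: [0.978, 0.207, 0.0, 0.0]
ft_force: [-1.9, 1.0, 6.2]
gripper_width: 0.737
grip_force: 66.7
```

Request:
servo_tool:
  rows:
    - [0.85,[0,0,0],[0,0,0]]
    - [1,[0,0,0],[0,0,0]]
    - [1,[0,0,0],[0,0,0]]
    - [1,[0,0,0],[0,0,0]]
    - [1,[0,0,0.01],[0,0,0]]
    - [1,[0,0,0.025],[0,0,0]]
    - [1,[0,0,0.03],[0,0,0]]
    - [1,[0,0,0.03],[0,0,0]]
    - [1,[0,0,0.03],[0,0,0]]
    - [1,[0,0,0.02],[0,0,0]]

```text
time: 17.2
eef_pos: [0.5022, -0.3822, 0.1939]
tool_rot: [0.978, 0.207, 0.002, 0.002]
ft_force: [0.9, -1.0, 0.8]
gripper_width: 0.999
grip_force: 0.0
```

Request:
servo_tool:
  rows:
    - [1,[0.016,0.0182,0],[0,0,-1.9]]
    - [1,[0.016,0.0182,0],[0,0,-1.9]]
    - [1,[0.016,0.0182,0],[0,0,-1.9]]
    - [1,[0.016,0.0182,0],[0,0,-1.9]]
    - [1,[0.016,0.0182,0],[0,0,-1.9]]
    - [1,[0.016,0.0182,0],[0,0,-1.9]]
    - [1,[0.016,0.0182,0],[0,0,-1.9]]
    - [1,[0.016,0.0182,0],[0,0,-1.9]]
    - [1,[0.016,0.0182,0],[0,0,-1.9]]
    - [1,[0.016,0.0182,0],[0,0,-1.9]]
    - [1,[0,0,0],[0,0,0]]
    - [1,[0,0,0],[0,0,0]]

```text
time: 18.2
eef_pos: [0.662, -0.1961, 0.19]
tool_rot: [0.999, 0.046, 0.0, -0.001]
ft_force: [0.4, 0.2, -0.6]
gripper_width: 0.998
grip_force: 0.0
```

```bash
python3 - <<'E'
from h import *
o=get_obs(); print(o["eef_pos"],o["tool_rot"],o["joints"])
for c in("top","side"):
    im=get_image(c); save(im,f"pics/{c}1.png",(380,70,140,130) if c=="top" else (200,90,180,130),4)
    P=cloud(im); P[im["depth"]==0]=9
    for n,x,y in(("teal",.574,-.348),("rose",.5005,-.38)):
        q=P[(P[...,2]>.083)&(P[...,2]<.11)&(np.hypot(P[...,0]-x,P[...,1]-y)<.05)]
        if len(q)>5: print(c,n,[np.round(v,1) for v in cv2.minEnclosingCircle((q[:,:2]*1000).astype(np.float32))],np.percentile(q[:,2],[50,98]))
E
```

```text
[ 0.66198057 -0.1960913   0.1899871 ] [ 9.98954441e-01  4.57095740e-02  4.98208326e-04 -6.41880007e-04] [ 0.41681026  0.4906416  -0.25766453  1.49681016  0.12915172  1.17029667
 -1.34142609]
side teal [array([ 565.5, -351.7]), np.float64(40.7)] [0.09004729 0.09629581]
side rose [array([ 508.2, -376.4]), np.float64(40.8)] [0.0908107  0.09622159]
```

View pics/side1.png

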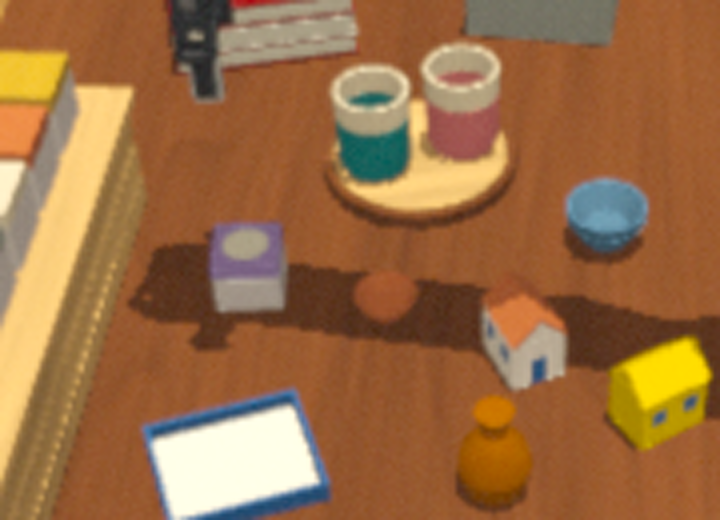

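Request:
servo_tool:
  rows:
    - [1,[-0.001,-0.0035,-0.02],[0,0,0]]
    - [1,[0,0,-0.03],[0,0,0]]
    - [1,[0,0,-0.03],[0,0,0]]
    - [1,[0,0,-0.025],[0,0,0]]
    - [1,[0,0,-0.015],[0,0,0]]
    - [1,[0,0,0],[0,0,0]]
    - [1,[0,0,0],[0,0,0]]

```text
time: 18.88
eef_pos: [0.6587, -0.2042, 0.069]
tool_rot: [0.999, 0.042, -0.001, 0.0]
ft_force: [0.2, 0.4, 0.8]
gripper_width: 1.001
grip_force: 0.0
```

Both tumblers stand upright on the board (crop: teal at (370,125), rose at (462,100)). Next is the lavender tin.

Request:
servo_tool:
  rows:
    - [1,[0.002,0.003,-0.015],[0,0,0]]
    - [1,[0,0,-0.015],[0,0,0]]
    - [1,[0,0,-0.014],[0,0,0]]
    - [1,[0,0,-0.009],[0,0,0]]
    - [1,[0,0,0],[0,0,0]]
    - [1,[0,0,0],[0,0,0]]
    - [0,[0,0,0],[0,0,0]]
    - [0,[0,0,0],[0,0,0]]
    - [0,[0,0,0],[0,0,0]]
    - [0,[0,0,0],[0,0,0]]
    - [0,[0,0,0],[0,0,0]]
    - [0,[0,0,0],[0,0,0]]

```text
time: 19.88
eef_pos: [0.6633, -0.2004, 0.0182]
tool_rot: [0.999, 0.043, 0.002, 0.001]
ft_force: [0.4, -0.4, 4.7]
gripper_width: 0.607
grip_force: 63.3
```

Request:
servo_tool:
  rows:
    - [0,[0,0,0.01],[0,0,0]]
    - [0,[0,0,0.02],[0,0,0]]
    - [0,[0,0,0.03],[0,0,0]]
    - [0,[0,0,0.03],[0,0,0]]
    - [0,[0,0,0.03],[0,0,0]]
    - [0,[0,0,0.03],[0,0,0]]
    - [0,[-0.0052,0.0287,0],[0,0,-0.55]]
    - [0,[-0.0052,0.0287,0],[0,0,-0.55]]
    - [0,[-0.0052,0.0287,0],[0,0,-0.55]]
    - [0,[-0.0052,0.0287,0],[0,0,-0.55]]
    - [0,[-0.0052,0.0287,0],[0,0,-0.55]]
    - [0,[-0.0052,0.0287,0],[0,0,-0.55]]

```text
time: 20.88
eef_pos: [0.6286, -0.0263, 0.1657]
tool_rot: [1.0, 0.014, -0.001, -0.0]
ft_force: [0.7, 0.7, -1.3]
gripper_width: 0.607
grip_force: 62.9
```

Request:
servo_tool:
  rows:
    - [0,[-0.0052,0.0287,0],[0,0,-0.55]]
    - [0,[-0.0052,0.0287,0],[0,0,-0.55]]
    - [0,[-0.0052,0.0287,0],[0,0,-0.55]]
    - [0,[-0.0052,0.0287,0],[0,0,-0.55]]
    - [0,[-0.0052,0.0287,0],[0,0,-0.55]]
    - [0,[-0.0052,0.0287,0],[0,0,-0.55]]
    - [0,[-0.0052,0.0287,0],[0,0,-0.55]]
    - [0,[-0.0052,0.0287,0],[0,0,-0.55]]
    - [0,[-0.0052,0.0287,0],[0,0,-0.55]]
    - [0,[-0.0052,0.0287,0],[0,0,-0.55]]
    - [0,[-0.0052,0.0287,0],[0,0,-0.55]]
    - [0,[-0.0052,0.0287,0],[0,0,-0.55]]

```text
time: 21.88
eef_pos: [0.5665, 0.3172, 0.1656]
tool_rot: [0.999, -0.043, -0.001, 0.001]
ft_force: [0.3, 0.0, -1.5]
gripper_width: 0.607
grip_force: 62.9
```

Request:
servo_tool:
  rows:
    - [0,[-0.0052,0.0287,0],[0,0,-0.55]]
    - [0,[-0.0052,0.0287,0],[0,0,-0.55]]
    - [0,[0,0,0],[0,0,0]]
    - [0,[0,0,0],[0,0,0]]
    - [0,[0,0,0],[0,0,0]]

```text
time: 22.3
eef_pos: [0.557, 0.3731, 0.1656]
tool_rot: [0.999, -0.053, -0.001, 0.001]
ft_force: [-0.1, -0.7, -1.5]
gripper_width: 0.609
grip_force: 63.0
```

```bash
python3 - <<'E'
from h import *
o=get_obs(); print(o["eef_pos"],o["tool_rot"],o["joints"])
im=get_image("side"); P=cloud(im); m=masks_of("side","orange_tray")
for x in m[:2]:
    k=x["pixels"]&(im["depth"]>0)&(P[...,2]>.014)&(P[...,2]<.03); q=P[k]; q=q[np.hypot(q[:,0]-.5225,q[:,1]-.3775)<.1]; print(x["score"],[np.round(v,1) for v in cv2.minAreaRect((q[:,:2]*1000).astype(np.float32))])
im=get_image("top");P=cloud(im);h=im["color"].astype(int)
for nm,im in(("top",im),("side",get_image("side"))):
    P=cloud(im);h=im["color"].astype(int)
    k=(h[...,0]>150)&(h[...,2]<80)&(h[...,0]>h[...,1]+90)&(np.hypot(P[...,0]-.5225,P[...,1]-.3775)<.1)&(P[...,2]<.03)&(im["depth"]>0)
    q=P[k];print(nm,k.sum(),[np.round(v,1) for v in cv2.minAreaRect((q[:,:2]*1000).astype(np.float32))],"floor z",np.percentile(q[:,2],[10,50,95]).round(4))
E
```

```text
[0.55695782 0.37313742 0.1655522 ] [ 9.98619910e-01 -5.25016771e-02 -6.72629813e-04  1.18208674e-03] [-0.34857945  0.49674727 -0.40722277  1.56438626  0.21143166  1.126807
 -2.47931601]
0.77 [array([522.9, 377.9]), array([ 90.9, 158.6]), np.float64(84.7)]
top 26 [array([587.2, 335.7]), array([22.5, 12.1]), np.float64(46.5)] floor z [0.0011 0.0043 0.0186]
side 2802 [array([525. , 372.5]), array([101.6, 163.7]), np.float64(84.4)] floor z [0.0028 0.0054 0.0191]
```

Request:
servo_tool:
  rows:
    - [0,[0.0025,0.001,-0.02],[0,0,0]]
    - [0,[0,0,-0.03],[0,0,0]]
    - [0,[0,0,-0.03],[0,0,0]]
    - [0,[0,0,-0.025],[0,0,0]]
    - [0,[0,0,-0.015],[0,0,0]]
    - [0,[0,0,-0.01],[0,0,0]]
    - [0,[0,0,-0.005],[0,0,0]]
    - [0,[0,0,0],[0,0,0]]
    - [0,[0,0,0],[0,0,0]]

```text
time: 23.25
eef_pos: [0.5612, 0.3758, 0.0328]
tool_rot: [0.999, -0.053, 0.001, -0.001]
ft_force: [0.8, -0.5, -1.7]
gripper_width: 0.608
grip_force: 63.0
```

Request:
servo_tool:
  rows:
    - [0,[-0.001,-0.0015,-0.004],[0,0,0]]
    - [0,[0,0,-0.004],[0,0,0]]
    - [0,[0,0,-0.002],[0,0,0]]
    - [0,[0,0,-0.001],[0,0,0]]
    - [0,[0,0,0],[0,0,0]]
    - [0,[0,0,0],[0,0,0]]

```text
time: 23.75
eef_pos: [0.5596, 0.3738, 0.0222]
tool_rot: [0.999, -0.053, 0.0, 0.0]
ft_force: [-2.1, -2.2, 5.3]
gripper_width: 0.61
grip_force: 63.8
```

Request:
servo_tool:
  rows:
    - [0.75,[0,0,0],[0,0,0]]
    - [0.8,[0,0,0],[0,0,0]]
    - [0.8,[0,0,0],[0,0,0]]
    - [0.8,[0,0,0.01],[0,0,0]]
    - [1,[0,0,0.025],[0,0,0]]
    - [1,[0,0,0.03],[0,0,0]]
    - [1,[0,0,0.03],[0,0,0]]
    - [1,[0,0,0.03],[0,0,0]]
    - [1,[0,0,0.02],[0,0,0]]

```text
time: 24.5
eef_pos: [0.5604, 0.3749, 0.1699]
tool_rot: [0.999, -0.053, 0.002, -0.002]
ft_force: [-0.2, 0.9, 1.6]
gripper_width: 1.002
grip_force: 0.0
```

Request:
servo_tool:
  rows:
    - [1,[-0.0153,-0.0086,0],[0,0,2.33]]
    - [1,[-0.0153,-0.0086,0],[0,0,2.33]]
    - [1,[-0.0153,-0.0086,0],[0,0,2.33]]
    - [1,[-0.0153,-0.0086,0],[0,0,2.33]]
    - [1,[-0.0153,-0.0086,0],[0,0,2.33]]
    - [1,[-0.0153,-0.0086,0],[0,0,2.33]]
    - [1,[-0.0153,-0.0086,0],[0,0,2.33]]
    - [1,[-0.0153,-0.0086,0],[0,0,2.33]]
    - [1,[-0.0153,-0.0086,0],[0,0,2.33]]
    - [1,[-0.0153,-0.0086,0],[0,0,2.33]]
    - [1,[-0.0153,-0.0086,0],[0,0,2.33]]
    - [1,[-0.0153,-0.0086,0],[0,0,2.33]]

```text
time: 25.5
eef_pos: [0.3749, 0.2702, 0.1661]
tool_rot: [0.982, 0.191, 0.001, -0.0]
ft_force: [-0.2, -0.1, 0.1]
gripper_width: 0.998
grip_force: 0.0
```

Request:
servo_tool:
  rows:
    - [1,[0,0,-0.01],[0,0,0]]
    - [1,[0,0,-0.02],[0,0,0]]
    - [1,[0,0,-0.02],[0,0,0]]
    - [1,[0,0,0],[0,0,0]]
    - [1,[0,0,0],[0,0,0]]

```text
time: 25.92
eef_pos: [0.375, 0.2701, 0.1147]
tool_rot: [0.982, 0.19, -0.001, 0.0]
ft_force: [-0.7, -0.4, 0.7]
gripper_width: 1.0
grip_force: 0.0
```

Request:
servo_tool:
  rows:
    - [1,[0.0005,0.0005,-0.02],[0,0,0]]
    - [1,[0,0,-0.025],[0,0,0]]
    - [1,[0,0,-0.02],[0,0,0]]
    - [1,[0,0,-0.018],[0,0,0]]
    - [1,[0,0,-0.014],[0,0,0]]
    - [1,[0,0,0],[0,0,0]]
    - [0,[0,0,0],[0,0,0]]
    - [0,[0,0,0],[0,0,0]]
    - [0,[0,0,0],[0,0,0]]
    - [0,[0,0,0],[0,0,0]]
    - [0,[0,0,0],[0,0,0]]
    - [0,[0,0,0],[0,0,0]]

```text
time: 26.92
eef_pos: [0.3777, 0.2719, 0.0208]
tool_rot: [0.982, 0.19, 0.002, -0.0]
ft_force: [-1.1, -0.2, 5.6]
gripper_width: 0.603
grip_force: 61.1
```

Request:
servo_tool:
  rows:
    - [0,[0,0,0.01],[0,0,0]]
    - [0,[0,0,0.02],[0,0,0]]
    - [0,[0,0,0.03],[0,0,0]]
    - [0,[0,0,0.03],[0,0,0]]
    - [0,[0,0,0.03],[0,0,0]]
    - [0,[0,0,0.02],[0,0,0]]
    - [0,[0,0,0],[0,0,0]]

```text
time: 27.5
eef_pos: [0.3794, 0.2737, 0.1645]
tool_rot: [0.982, 0.19, 0.006, -0.002]
ft_force: [0.2, -0.2, -0.5]
gripper_width: 0.595
grip_force: 63.0
```

Request:
servo_tool:
  rows:
    - [0,[0.0111,0.011,0],[0,0,-2.8]]
    - [0,[0.0111,0.011,0],[0,0,-2.8]]
    - [0,[0.0111,0.011,0],[0,0,-2.8]]
    - [0,[0.0111,0.011,0],[0,0,-2.8]]
    - [0,[0.0111,0.011,0],[0,0,-2.8]]
    - [0,[0.0111,0.011,0],[0,0,-2.8]]
    - [0,[0.0111,0.011,0],[0,0,-2.8]]
    - [0,[0.0111,0.011,0],[0,0,-2.8]]
    - [0,[0.0111,0.011,0],[0,0,-2.8]]
    - [0,[0.0111,0.011,0],[0,0,-2.8]]
    - [0,[0,0,0],[0,0,0]]
    - [0,[0,0,0],[0,0,0]]

```text
time: 28.5
eef_pos: [0.4864, 0.3807, 0.1577]
tool_rot: [0.999, -0.053, -0.001, 0.0]
ft_force: [-0.8, -0.8, -1.4]
gripper_width: 0.593
grip_force: 63.0
```

```bash
python3 - <<'E'
from h import *
o=get_obs(); print(o["eef_pos"],o["tool_rot"],o["joints"])
im=get_image("side"); save(im,"pics/side2.png",(220,230,160,140),4)
P=cloud(im); P[im["depth"]==0]=9
q=P[(P[...,2]>.045)&(P[...,2]<.06)&(np.hypot(P[...,0]-.558,P[...,1]-.374)<.05)]
print([np.round(v,1) for v in cv2.minAreaRect((q[:,:2]*1000).astype(np.float32))],np.median(q[:,2]))
k=(P[...,2]>.09)&(P[...,2]<.145)&(np.hypot(P[...,0]-o["eef_pos"][0],P[...,1]-o["eef_pos"][1])<.06)
h=im["color"].astype(int); g=k&(h[...,1]>h[...,0]+5); print(g.sum(), [np.round(v,1) for v in cv2.minAreaRect((P[g][:,:2]*1000).astype(np.float32))] if g.sum()>5 else 0)
E
```

```text
[0.48641603 0.38074709 0.15769124] [ 9.98617525e-01 -5.25558011e-02 -8.54921254e-04  4.42763503e-04] [-0.35562153  0.41739075 -0.46857758  1.70605649  0.20946649  1.06998053
 -2.56701412]
[array([557.8, 374.9]), array([54.6, 53.6]), np.float64(83.8)] 0.052892661231763935
0 0
```

View pics/side2.png

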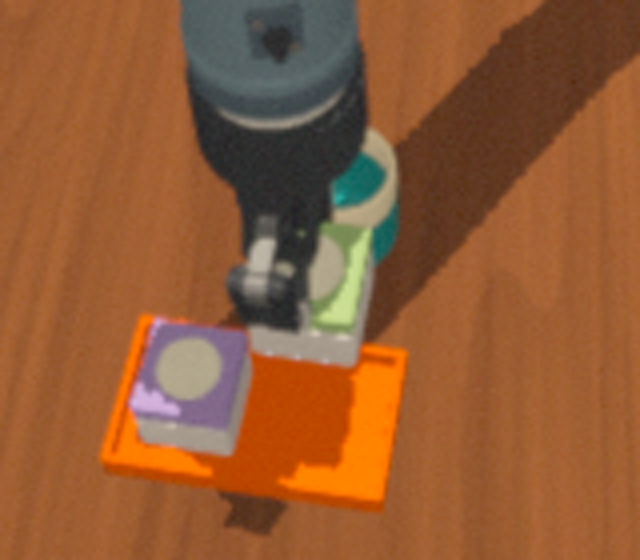

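The lavender tin sits flat in the tray at crop (190,390), and the sage tin is held level above the near half.

Request:
servo_tool:
  rows:
    - [0,[0.0035,0.0015,-0.015],[0,0,0]]
    - [0,[0,0,-0.025],[0,0,0]]
    - [0,[0,0,-0.025],[0,0,0]]
    - [0,[0,0,-0.025],[0,0,0]]
    - [0,[0,0,-0.018],[0,0,0]]
    - [0,[0,0,-0.01],[0,0,0]]
    - [0,[0,0,-0.005],[0,0,0]]
    - [0,[0,0,0],[0,0,0]]
    - [0,[0,0,0],[0,0,0]]

```text
time: 29.3
eef_pos: [0.491, 0.3827, 0.0361]
tool_rot: [0.999, -0.053, 0.0, -0.0]
ft_force: [-0.4, -0.5, -1.3]
gripper_width: 0.599
grip_force: 63.0
```

Request:
servo_tool:
  rows:
    - [0,[-0.0005,-0.0005,-0.004],[0,0,0]]
    - [0,[0,0,-0.004],[0,0,0]]
    - [0,[0,0,-0.002],[0,0,0]]
    - [0,[0,0,-0.001],[0,0,0]]
    - [0,[0,0,0],[0,0,0]]
    - [0,[0,0,0],[0,0,0]]

```text
time: 29.8
eef_pos: [0.4901, 0.3819, 0.0249]
tool_rot: [0.999, -0.053, 0.0, 0.0]
ft_force: [-1.4, -0.9, 1.7]
gripper_width: 0.596
grip_force: 63.5
```

Request:
servo_tool:
  rows:
    - [0.75,[0,0,0],[0,0,0]]
    - [0.8,[0,0,0],[0,0,0]]
    - [0.8,[0,0,0],[0,0,0]]
    - [0.8,[0,0,0.01],[0,0,0]]
    - [1,[0,0,0.025],[0,0,0]]
    - [1,[0,0,0.03],[0,0,0]]
    - [1,[0,0,0.03],[0,0,0]]
    - [1,[0,0,0.03],[0,0,0]]
    - [1,[0,0,0.03],[0,0,0]]
    - [1,[0,0,0.02],[0,0,0]]

```text
time: 30.63
eef_pos: [0.4911, 0.3833, 0.2042]
tool_rot: [0.999, -0.053, 0.002, -0.002]
ft_force: [0.7, 1.4, 0.1]
gripper_width: 1.002
grip_force: 0.0
```

Request:
servo_tool:
  rows:
    - [1,[-0.0024,-0.0232,0],[0,0,5.6]]
    - [1,[-0.0024,-0.0232,0],[0,0,5.6]]
    - [1,[-0.0024,-0.0232,0],[0,0,5.6]]
    - [1,[-0.0024,-0.0232,0],[0,0,5.6]]
    - [1,[-0.0024,-0.0232,0],[0,0,5.6]]
    - [1,[-0.0024,-0.0232,0],[0,0,5.6]]
    - [1,[-0.0024,-0.0232,0],[0,0,5.6]]
    - [1,[-0.0024,-0.0232,0],[0,0,5.6]]
    - [1,[-0.0024,-0.0232,0],[0,0,5.6]]
    - [1,[-0.0024,-0.0232,0],[0,0,5.6]]
    - [1,[-0.0024,-0.0232,0],[0,0,5.6]]

```text
time: 31.55
eef_pos: [0.4636, 0.1259, 0.2004]
tool_rot: [0.884, 0.468, 0.001, 0.0]
ft_force: [0.5, 0.9, 0.4]
gripper_width: 1.004
grip_force: 0.0
```

Request:
servo_tool:
  rows:
    - [1,[-0.0024,-0.0232,0],[0,0,5.6]]
    - [1,[-0.0024,-0.0232,0],[0,0,5.6]]
    - [1,[-0.0024,-0.0232,0],[0,0,5.6]]
    - [1,[-0.0024,-0.0232,0],[0,0,5.6]]
    - [1,[-0.0024,-0.0232,0],[0,0,5.6]]
    - [1,[-0.0024,-0.0232,0],[0,0,5.6]]
    - [1,[-0.0024,-0.0232,0],[0,0,5.6]]
    - [1,[-0.0024,-0.0232,0],[0,0,5.6]]
    - [1,[-0.0024,-0.0232,0],[0,0,5.6]]
    - [1,[-0.0024,-0.0232,0],[0,0,5.6]]
    - [1,[-0.0024,-0.0232,0],[0,0,5.6]]
    - [1,[0,0,0],[0,0,0]]

```text
time: 32.55
eef_pos: [0.4365, -0.134, 0.2003]
tool_rot: [0.524, 0.852, -0.001, 0.001]
ft_force: [-0.5, -0.8, -0.6]
gripper_width: 1.0
grip_force: 0.0
```

Request:
servo_tool:
  rows:
    - [1,[0,0,0],[0,0,0]]
    - [1,[0,0,0],[0,0,0]]
    - [1,[0,0,0],[0,0,0]]

```text
time: 32.8
eef_pos: [0.4376, -0.1271, 0.1998]
tool_rot: [0.521, 0.854, 0.0, 0.0]
ft_force: [-0.3, 0.2, 0.6]
gripper_width: 0.995
grip_force: 0.0
```

```bash
python3 - <<'E'
from h import *
from scipy.spatial.transform import Rotation as R
o=get_obs(); m=R.from_quat(o["tool_rot"]).as_matrix(); print(o["eef_pos"],m[:,2],"c",np.degrees(np.arctan2(m[1,1],m[0,1])),o["joints"])
im=get_image("side"); P=cloud(im); P[im["depth"]==0]=9
q=P[(P[...,2]>.045)&(P[...,2]<.06)&(np.hypot(P[...,0]-.4865,P[...,1]-.381)<.048)]
print([np.round(v,1) for v in cv2.minAreaRect((q[:,:2]*1000).astype(np.float32))],np.median(q[:,2]))
E
```

```text
[ 0.43764834 -0.12709439  0.19982373] [ 6.15576207e-04  2.20665869e-04 -9.99999786e-01] c 27.202211347084273 [ 0.49021186  0.03749455 -0.30204892  2.04454789  0.01239756  1.06071549
  0.65708356]
[array([497. , 382.3]), array([55.2, 74.2]), np.float64(84.1)] 0.052766644132095114
```

Request:
servo_tool:
  rows:
    - [1,[0,-0.001,-0.02],[0,0,0]]
    - [1,[0,0,-0.03],[0,0,0]]
    - [1,[0,0,-0.03],[0,0,0]]
    - [1,[0,0,-0.02],[0,0,0]]
    - [1,[0,0,-0.01],[0,0,0]]
    - [1,[0,0,0],[0,0,0]]
    - [1,[0,0,0],[0,0,0]]

```text
time: 33.43
eef_pos: [0.4377, -0.1289, 0.0897]
tool_rot: [0.521, 0.853, 0.0, -0.0]
ft_force: [0.3, 0.5, 0.5]
gripper_width: 1.0
grip_force: 0.0
```

Request:
servo_tool:
  rows:
    - [1,[0,0.001,-0.015],[0,0,0]]
    - [1,[0,0,-0.02],[0,0,0]]
    - [1,[0,0,-0.02],[0,0,0]]
    - [1,[0,0,-0.014],[0,0,0]]
    - [1,[0,0,-0.007],[0,0,0]]
    - [1,[0,0,0],[0,0,0]]
    - [0,[0,0,0],[0,0,0]]
    - [0,[0,0,0],[0,0,0]]
    - [0,[0,0,0],[0,0,0]]
    - [0,[0,0,0],[0,0,0]]
    - [0,[0,0,0],[0,0,0]]
    - [0,[0,0,0],[0,0,0]]

```text
time: 34.43
eef_pos: [0.4385, -0.1291, 0.015]
tool_rot: [0.522, 0.853, 0.0, 0.001]
ft_force: [-1.4, -0.3, 6.1]
gripper_width: 0.495
grip_force: 61.5
```

Request:
servo_tool:
  rows:
    - [0,[0,0,0.01],[0,0,0]]
    - [0,[0,0,0.02],[0,0,0]]
    - [0,[0,0,0.03],[0,0,0]]
    - [0,[0,0,0.03],[0,0,0]]
    - [0,[0,0,0.03],[0,0,0]]
    - [0,[0,0,0.02],[0,0,0]]
    - [0,[0,0,0],[0,0,0]]

```text
time: 35.02
eef_pos: [0.4412, -0.1294, 0.1589]
tool_rot: [0.522, 0.853, 0.001, 0.005]
ft_force: [0.7, 0.2, -2.2]
gripper_width: 0.491
grip_force: 61.6
```

Request:
servo_tool:
  rows:
    - [0,[0.0205,0.0124,0],[0,0,-0.57]]
    - [0,[0.0205,0.0124,0],[0,0,-0.57]]
    - [0,[0.0205,0.0124,0],[0,0,-0.57]]
    - [0,[0.0205,0.0124,0],[0,0,-0.57]]
    - [0,[0.0205,0.0124,0],[0,0,-0.57]]
    - [0,[0.0205,0.0124,0],[0,0,-0.57]]
    - [0,[0.0205,0.0124,0],[0,0,-0.57]]
    - [0,[0.0205,0.0124,0],[0,0,-0.57]]
    - [0,[0.0205,0.0124,0],[0,0,-0.57]]
    - [0,[0.0205,0.0124,0],[0,0,-0.57]]
    - [0,[0,0,0],[0,0,0]]
    - [0,[0,0,0],[0,0,0]]

```text
time: 36.02
eef_pos: [0.6417, -0.0026, 0.1518]
tool_rot: [0.562, 0.827, -0.0, -0.001]
ft_force: [-0.6, 0.9, -1.6]
gripper_width: 0.491
grip_force: 61.7
```

Request:
servo_tool:
  rows:
    - [0,[0,0,-0.02],[0,0,0]]
    - [0,[0,0,-0.03],[0,0,0]]
    - [0,[0,0,-0.02],[0,0,0]]
    - [0,[0,0,0],[0,0,0]]
    - [0,[0,0,0],[0,0,0]]

```text
time: 36.43
eef_pos: [0.6392, -0.0059, 0.0813]
tool_rot: [0.564, 0.826, -0.002, -0.002]
ft_force: [0.2, 0.1, -0.8]
gripper_width: 0.492
grip_force: 61.6
```

```bash
python3 - <<'E'
from h import *
im=get_image("side"); save(im,"pics/side3.png",(200,130,180,130),4)
E
```

```text
(no output)
```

View pics/side3.png

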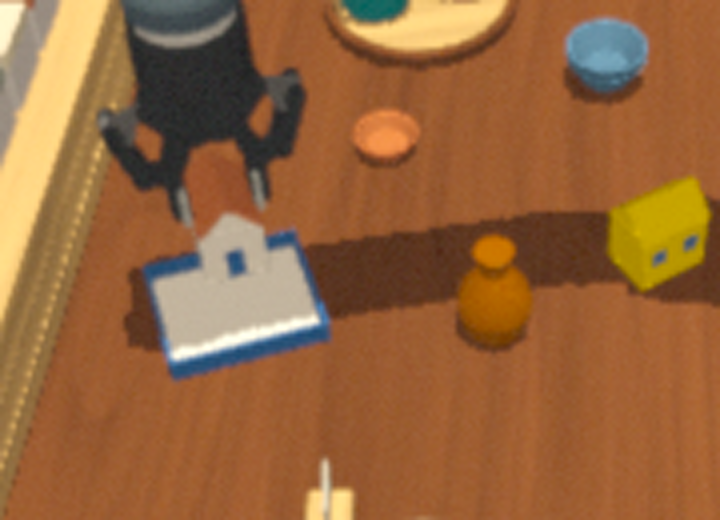

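The cottage is held upright at crop (232,220), above the blue tray. Lowering it.

Request:
servo_tool:
  rows:
    - [0,[0.0025,0.001,-0.015],[0,0,0]]
    - [0,[0,0,-0.015],[0,0,0]]
    - [0,[0,0,-0.012],[0,0,0]]
    - [0,[0,0,-0.008],[0,0,0]]
    - [0,[0,0,-0.004],[0,0,0]]
    - [0,[0,0,0],[0,0,0]]
    - [0,[0,0,0],[0,0,0]]

```text
time: 37.07
eef_pos: [0.6446, -0.0034, 0.0291]
tool_rot: [0.563, 0.826, -0.0, -0.0]
ft_force: [0.5, 0.1, -1.6]
gripper_width: 0.493
grip_force: 61.7
```

Request:
servo_tool:
  rows:
    - [0,[-0.001,0,-0.003],[0,0,0]]
    - [0,[0,0,-0.003],[0,0,0]]
    - [0,[0,0,-0.002],[0,0,0]]
    - [0,[0,0,-0.001],[0,0,0]]
    - [0,[0,0,0],[0,0,0]]
    - [0,[0,0,0],[0,0,0]]

```text
time: 37.57
eef_pos: [0.6438, -0.0035, 0.0205]
tool_rot: [0.564, 0.826, 0.0, 0.0]
ft_force: [-0.4, -0.6, -1.7]
gripper_width: 0.49
grip_force: 61.7
```

Request:
servo_tool:
  rows:
    - [0,[0,0,-0.001],[0,0,0]]
    - [0,[0,0,0],[0,0,0]]
    - [0,[0,0,-0.001],[0,0,0]]
    - [0,[0,0,0],[0,0,0]]
    - [0,[0,0,0],[0,0,0]]

```text
time: 37.98
eef_pos: [0.6439, -0.0035, 0.0192]
tool_rot: [0.564, 0.826, -0.0, 0.0]
ft_force: [-1.8, 0.6, 2.8]
gripper_width: 0.491
grip_force: 62.2
```

Request:
servo_tool:
  rows:
    - [0.65,[0,0,0],[0,0,0]]
    - [0.72,[0,0,0],[0,0,0]]
    - [0.72,[0,0,0],[0,0,0]]
    - [0.72,[0,0,0],[0,0,0]]
    - [0.72,[0,0,0.01],[0,0,0]]
    - [0.72,[0,0,0.02],[0,0,0]]
    - [0.72,[0,0,0.03],[0,0,0]]
    - [0.72,[0,0,0.03],[0,0,0]]
    - [1,[0,0,0.03],[0,0,0]]
    - [1,[0,0,0.03],[0,0,0]]
    - [1,[0,0,0.03],[0,0,0]]

```text
time: 38.9
eef_pos: [0.6437, -0.0034, 0.2008]
tool_rot: [0.563, 0.826, 0.0, 0.0]
ft_force: [1.0, -0.7, -0.2]
gripper_width: 1.001
grip_force: 0.0
```

Request:
servo_tool:
  rows:
    - [1,[-0.01,-0.025,0],[0,0,0]]
    - [1,[-0.01,-0.025,0],[0,0,0]]
    - [1,[-0.01,-0.025,0],[0,0,0]]
    - [1,[-0.01,-0.025,0],[0,0,0]]
    - [1,[-0.01,-0.025,0],[0,0,0]]
    - [1,[-0.01,-0.025,0],[0,0,0]]
    - [1,[-0.01,-0.025,0],[0,0,0]]
    - [1,[-0.01,-0.025,0],[0,0,0]]
    - [1,[0,0,0],[0,0,0]]
    - [1,[0,0,0],[0,0,0]]
    - [1,[0,0,0],[0,0,0]]

```text
time: 39.82
eef_pos: [0.5642, -0.2028, 0.1991]
tool_rot: [0.563, 0.826, 0.001, 0.0]
ft_force: [0.6, 0.4, 0.2]
gripper_width: 1.002
grip_force: 0.0
```

```bash
python3 - <<'E'
from h import *
for c in("top","side"):
    im=get_image(c); save(im,f"pics/{c}4.png",s=1.25)
    P=cloud(im); P[im["depth"]==0]=9
    for n in "teal_tumbler rose_tumbler lavender_tin sage_tin cottage bud_vase dip_bowls".split():
        for m in masks_of(c,n):
            q=P[m["pixels"]]; q=q[q[:,2]<1]
            if len(q)<5 or m["score"]<.45: continue
            zt=np.percentile(q[:,2],97); t=q[q[:,2]>zt-.006]
            print(c,n,round(m["score"],2),"ztop",zt.round(3),((t.min(0)+t.max(0))/2)[:2].round(3),np.ptp(t,0)[:2].round(3))
E
```

```text
top teal_tumbler 0.93 ztop 0.081 [0.48  0.257] [0.06  0.062]
top teal_tumbler 0.66 ztop 0.081 [0.257 0.307] [0.062 0.063]
top lavender_tin 0.71 ztop 0.055 [0.558 0.373] [0.057 0.056]
top lavender_tin 0.66 ztop 0.037 [ 0.376 -0.276] [0.064 0.066]
top lavender_tin 0.53 ztop 0.08 [0.453 0.   ] [0.026 0.025]
top sage_tin 0.96 ztop 0.054 [0.487 0.382] [0.058 0.058]
top cottage 0.79 ztop 0.071 [ 0.643 -0.003] [0.036 0.057]
top cottage 0.67 ztop 0.068 [ 0.336 -0.068] [0.054 0.043]
top bud_vase 0.56 ztop 0.08 [0.453 0.   ] [0.026 0.025]
top dip_bowls 0.7 ztop 0.021 [0.522 0.378] [0.163 0.102]
side teal_tumbler 0.82 ztop 0.082 [0.257 0.309] [0.063 0.064]
side teal_tumbler 0.7 ztop 0.082 [0.482 0.259] [0.062 0.063]
side teal_tumbler 0.56 ztop 0.095 [ 0.574 -0.348] [0.061 0.069]
side rose_tumbler 0.8 ztop 0.095 [ 0.5   -0.379] [0.061 0.068]
side lavender_tin 0.95 ztop 0.056 [0.558 0.375] [0.057 0.059]
side sage_tin 0.57 ztop 0.056 [0.487 0.383] [0.057 0.058]
side cottage 0.73 ztop 0.068 [ 0.336 -0.068] [0.05  0.043]
side cottage 0.67 ztop 0.073 [ 0.643 -0.001] [0.032 0.061]
side cottage 0.51 ztop 0.018 [ 0.538 -0.361] [0.166 0.171]
side bud_vase 0.87 ztop 0.08 [0.451 0.001] [0.02  0.023]
side dip_bowls 0.81 ztop 0.038 [ 0.374 -0.275] [0.063 0.068]
side dip_bowls 0.58 ztop 0.095 [ 0.5   -0.381] [0.061 0.072]
```

View pics/side4.png

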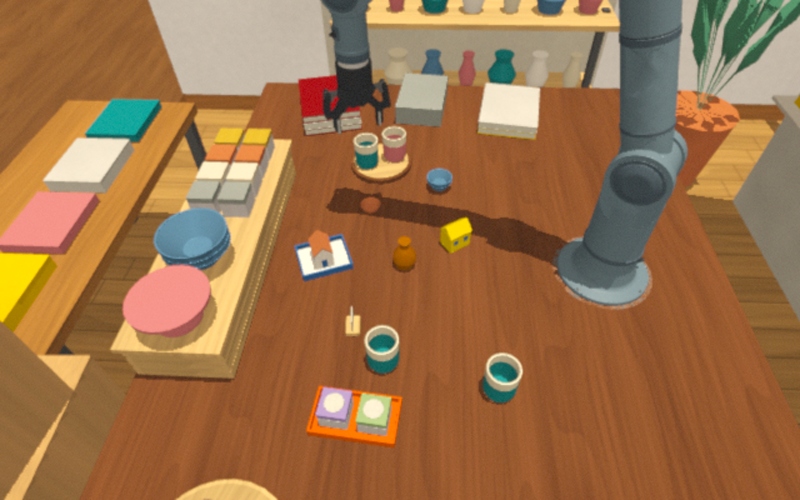

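The picture shows all five pieces in place: tumblers on the board at (366,150) and (394,143), tins in the orange tray at (334,407) and (374,412), and the cottage in the blue tray at (321,250). The vase and bowls have not moved.

```bash
python3 -c "
from cell import *
print(finish_job())"
```

```text
the job is handed in; nothing more can be done
None
```

I placed all five pieces, upright and released: both tumblers on the round board, both tins side by side in the orange tray, and the cottage in the blue tray. The vase and bowls are where they stood, and I handed the job in at about 40 s; no verdict came back.

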